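Fit the transit lock on the particle analyser

ROBOT

A 6-joint arm with a two-finger parallel gripper is mounted at the origin on the work surface. World frame = base frame: x ahead of the robot, y to its left, z up, the work surface at z = 0. Lengths are in mm, angles in rad, forces in N, time in s.
With the tool pointing down it reaches from about 275 to 875 mm from the base axis. Payload 12.5 kg.
Tool frame: the origin (TCP) lies at the very end of the fingers, on their centre line; the grasp point (between the pads) lies bot.grip_point_offset behind it (bot.grip_point_offset is the distance from the TCP to the grasp point, in mm); z points along the fingers, y is the direction in which the jaws open and shut (so a half turn about z gives the same grasp; the last joint's range is limited). The gripper opens to 85 mm and grips with 20 to 120 N. Pads are 22 mm wide; open, the fingers measure 114 mm over their backs; the gripper's body (76 mm by 85 mm) begins 54 mm behind the grasp point. The pads swing forward as they close: fully open they stand 13 mm farther back than shut.
Start: joints at [-1.277, 0.351, 1.652, -0, 1.139, -0.085], TCP at [203.411, -510.988, 231.29] pointing down, gripper open.
Joint ranges: [-2.75, 2.75], [-0.79, 2.1], [0.01, 2.65], [-1.57, 4.71], [0.07, 3.14], [-2.87, 2.87]. Speed limits (rad/s): [2.22, 2.22, 2.79, 3.14, 3.14, 3.14].

INTERFACE

Orientations are given as a unit quaternion [x, y, z, w].
In Python, from rig import bot, eyes, order gives the robot as it stands.
- The arm moves only by the tool arm_command, never from a script. Its argument "increments" is text: rows parted by semicolons, each of 6 numbers parted by spaces: the shift along the tool's x, y, z in m, then the turn, a rotation vector about the tool's x, y, z in degrees. In form: tx ty tz rx ry rz; .... A call has 1 to 5 rows; each row is the pose to reach, as a shift and turn from the pose commanded when the call began, along the tool's axes at that moment; what a row does not reach only later rows make up. A row lasts 1/12 s, in which the tool goes at most 41.7 mm and 7.16 degrees, less where a joint would pass 70% of its speed; a pose out of reach is approached as far as the arm can. A call with a gripper value outside its range is refused whole. "fingers" is the finger opening in m, from 0 to 0.0854, set as the call begins (left out, the last holds). The fingers move at their own pace and stop on an object; "force" is the grip in N (left out, the last holds). Time passes only in rows, so rows that repeat a pose let the fingers close. It gives the time, the measured TCP pose, the force and the opening at its end, in the units of the state.
- bot.observe(): the state, without advancing time (a new reading comes with each control period).
- eyes.get_image(name): name is "scene" or "top"; returns the picture (400x640x3 uint8, blue, green, red); there is no depth.
- eyes.calibration(name): a dict with "fx", "fy", "cx", "cy" (pixels), "origin" and "attitude" of the camera in the world. Camera axes: x right, y down, z forward; pixel columns grow to the right and rows downward; lengths in mm; the calibration is good to about 2 mm. A picture is of the moment at which its call begins. calibration takes no time and is no camera call.
- order.sign_off(): hands the job in, once; it reports no verdict.
The state is a dict: "time_s": time; "q": joint angles; "dq": joint speeds; "joint_torque": joint torques, N m; "position": TCP position; "ee_rot": TCP orientation; "ft_force": force on the tool from outside, world axes, zero at the start; "wrist_torque": the same for the moment, N m; "gripper_width": opening from 0.0 (shut) to 1.0 (fully open).
Only numpy, scipy, OpenCV 4.12 (cv2) and the standard library are available. Lean on these libraries where they do the work, as an engineer would, in place of code of your own. Each camera call takes 0.05 s, during which the arm holds its last target. There are 200 camera calls.

TASK

The particle analyser is going out for service: shut its sample hatch fully, then take the T-head transit lock from the accessory tray and push its head lengthwise through the slot in the hatch until the flange sits home on the hatch. Turn the lock a quarter turn clockwise to its stop, so that the head locks behind the plate, and let go; leave the bottle, the jar and the mouse where they stand.

Things in the scene. Friction and masses are not known exactly. Their poses are not given: they have to be found in the camera images.
- analyser: Light-grey bench-top analyser fixed to the bench, 420 mm deep (x), 300 mm wide (y), 190 mm high, dark rear module to 235 mm; origin at the centre of its underside, front faces its -x. Its front deck slopes at 30 degrees from horizontal, rising from 90 mm at the front edge to 190 mm.
- hatch (a joint): Hinge of the dark-grey sample hatch on the analyser's sloping deck, along the hatch's upper edge. Radians: 0 is shut, flat on the deck; grows as the lower edge lifts; starts 0.5 to 1.0. The hinge is stiff (0.4 Nm): the hatch stays where it is left, nothing springs it open or shut, and it takes some 2 to 8 N to push down.
- hatch_hinge (a point): Middle of the hinge line, level with the hatch's underside. Frame moves with the hatch: y along the hinge line, -x towards the free (lower) edge, z out of the outer face. The hatch is a plate 5 mm thick, 190 mm wide (y), from x = -5 to x = -157 mm; at the free edge a pull lip 70 mm wide and 5 mm deep stands 7 mm proud of the outer face.
- slot (a point): Centre of the slot, on the hatch's outer face, 117 mm from the hinge line, in a flush aluminium inlay 40 x 70 mm. Frame moves with the hatch: y along the slot (parallel to the hinge), x up the slope to the hinge, z straight out. The slot is 33.5 mm long (y), 12.5 mm wide (x). With the hatch shut z leans 30 degrees from vertical towards the analyser's front.
- strike (a point): Under the hatch, fixed in the analyser 11 mm below the slot point (hatch shut): centre of the underside of a steel strike plate 4 mm thick, with a 35 x 13.5 mm slot in line with the hatch's. Free space of 25 mm behind it. Stops there let an inserted head turn only clockwise seen from outside, from lengthwise by a quarter turn to a stop, with about 10 degrees of slack at both ends.
- lock_grip (a point): Centre of the transit lock's black grip, a flat bar 36 mm long (x), 12 mm thick (y), 44 mm tall (z from -22 to 22 mm). x lies along grip and T-head, z points from head to grip; a half turn about z looks the same. Flange below the grip. With the flange home on the hatch this point is 26 mm out from the slot point.
- lock: Transit lock, 80 to 130 g, steel with a black grip. Origin: centre of the flange's underside; axes as the grip's. Flange 40 mm across, 4 mm thick, above it the grip; below it a stem 9 mm across, 14 mm long, then the T-head 30 (x) x 9 (y) x 6 mm with a 3 mm lead-in, 26 x 6 mm; end at z = -23 mm. At the start it stands upright in the tray's pocket, flange on the tray top.
- tray: Grey accessory tray fixed to the bench, 150 mm (x) by 110 mm (y), 32 mm high; origin at the centre of its underside. The lock's pocket, 33 mm square and open below, is at x = -35 mm, y = 0; in the other, at x = 35 mm, lies a black reference cell (fixed, below the tray's top).
- bottle: Amber glass bottle, 66 mm across, 150 mm high, standing loose on the bench; origin at the centre of its underside. A bystander.
- jar: White jar, 54 mm across, 70 mm high, standing loose on the bench; origin at the centre of its underside. A bystander.
- mouse: Black computer mouse, 100 x 58 x 32 mm, lying loose on the bench; origin at the centre of its underside. A bystander.
There are look-alikes about, which are no part of the job. Leave any green or turquoise look-alike of the lock alone.

How it is judged (in metres and radians):
On the way, in this order (a step that is already met when the one before it is completed fails the run):
1. the hatch is shut (value of joint hatch below 0.04 rad), for 0.2 s.
2. with the hatch shut, the head is through the slot lengthwise and the flange is home (value of joint hatch below 0.04 rad and z of lock_grip in the frame of slot between 0.02 and 0.03 m and distance between lock_grip and slot below 0.032 m and angle between the x axis of lock_grip and the y axis of slot, either way round below 0.35 rad), for 0.05 s.
At the end, for the whole second after the job is handed in: The hatch is shut (within 0.03 rad), the lock is home in the slot (flange within 3.5 mm of the hatch face, lock square to the hatch within 0.15 rad), its head and grip lie across the slot (within 0.35 rad, 20 degrees, of a full quarter turn), and the lock is at rest (value of joint hatch below 0.03 rad and z of lock_grip in the frame of slot between 0.023 and 0.0295 m and distance between lock_grip and slot below 0.031 m and angle between the z axis of lock_grip and the z axis of slot, either way round below 0.15 rad and angle between the x axis of lock_grip and the x axis of slot, either way round below 0.35 rad and linear speed of lock below 0.02 m/s); the robot touches nothing.
It fails at once if the bottle is knocked or moved (distance of bottle from where it was at the start of the episode above 0.03 m).
It fails at once if the jar is knocked or moved (distance of jar from where it was at the start of the episode above 0.03 m).
It fails at once if the mouse is knocked or moved (distance of mouse from where it was at the start of the episode above 0.03 m).
It also fails if it takes over 58 s, if anything falls off the work surface, if the arm or the gripper's body presses on something with over 40 N, if the wrist force passes 120 N, or if a joint passes its speed limit or range.

## Working session

There is one attempt and no reset: what is moved stays moved. The work goes in short steps, Python scripts to look and compute and a tool call to move; the robot and the scene stay as the last step left them, time stands still between calls to the robot, and variables do not carry over. Pictures are saved under pics/ and viewed, about 8 in all and at most 12, crops included, and the job is handed in when it is done.

Besides the shell and the picture viewer there is one more tool, called after "Call:" as name(argument=value, ...) on one line, values as JSON. arm_command: Moves the arm, as the interface text tells. Its arguments: {"type":"object","properties":{"increments":{"type":"string"},"fingers":{"type":"number"},"force":{"type":"number"}},"required":["increments"]}

```bash
mkdir -p pics; ls; python3 - <<'E'
from rig import bot, eyes, order
import cv2, numpy as np
for n in ("scene","top"):
    im=eyes.get_image(n); cv2.imwrite(f"pics/{n}0.png",im); print(n,eyes.calibration(n))
print(bot.observe(), bot.grip_point_offset)
E
```

```text
pics
scene {'fx': 473.11722664944176, 'fy': 473.11722664944176, 'cx': 322.1749131338589, 'cy': 198.97609412123984, 'origin': array([1089.46045296,  228.76351576, 1134.38762958]), 'attitude': array([ 0.50509349,  0.81484677, -0.23776601, -0.15611738])}
top {'fx': 464.56456707676534, 'fy': 464.56456707676534, 'cx': 319.1508574085974, 'cy': 195.06589603566462, 'origin': array([ 306.83445538,  -63.41796918, 1403.40369835]), 'attitude': array([ 0.7121757 , -0.69785225,  0.04693129, -0.06004556])}
{'time_s': 0.1, 'q': array([-1.27658433e+00,  3.51182279e-01,  1.65234201e+00, -1.61969654e-05,
        1.13912270e+00, -8.45914734e-02]), 'dq': array([ 1.53337577e-04, -9.44346142e-04, -2.05815403e-03,  1.11577016e-03,
       -9.76732740e-05,  2.17059899e-03]), 'joint_torque': array([-8.48985701e-05, -5.06835580e+01, -2.91876483e+01, -9.12838982e-05,
        2.69426739e-03,  6.96099903e-06]), 'position': array([ 203.33336279, -510.71541278,  230.81917861]), 'ee_rot': array([ 9.82116271e-01,  1.88274670e-01, -6.24649779e-05, -5.23506015e-04]), 'ft_force': array([ 0.09624811,  0.62996222, -0.11071295]), 'wrist_torque': array([-0.04051336,  0.03178241, -0.02103561]), 'gripper_width': 0.9981340337704311} 18.700000000000003
```

View pics/scene0.png

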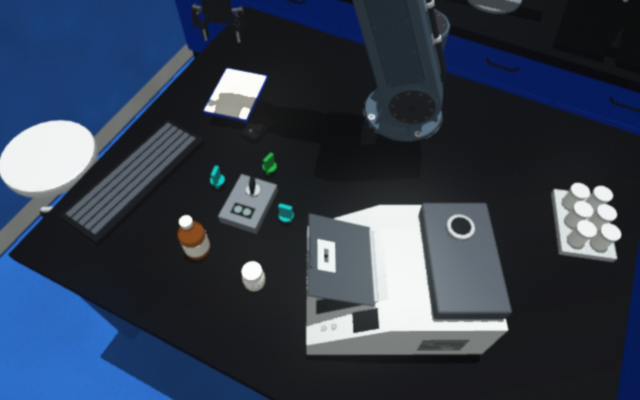

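View pics/top0.png

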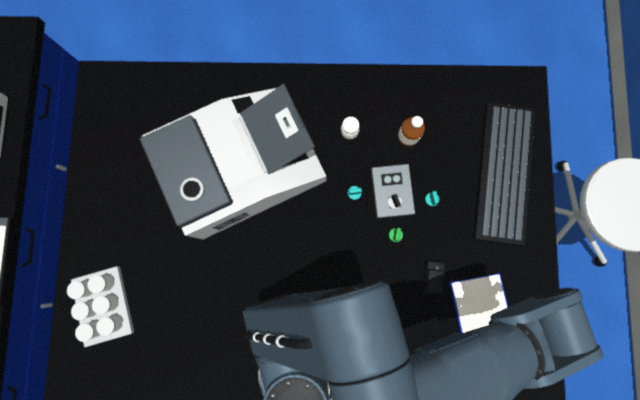

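The scene view shows the lock in the tray at about (253,187) and the half-open hatch at about (340,260). The top view shows the lock at about (395,201) and the hatch at about (278,128). Next I'll look at enlarged crops.

```bash
cat > h.py <<'E'
import numpy as np, cv2
from scipy.spatial.transform import Rotation as R
from rig import bot, eyes, order
C={n:eyes.calibration(n) for n in ("scene","top")}
def proj(n,P):
    c=C[n]; p=(np.atleast_2d(P)-c["origin"])@R.from_quat(c["attitude"]).as_matrix()
    return np.c_[c["fx"]*p[:,0]/p[:,2]+c["cx"],c["fy"]*p[:,1]/p[:,2]+c["cy"]]
def ray(n,uv):
    c=C[n]; return R.from_quat(c["attitude"]).apply([(uv[0]-c["cx"])/c["fx"],(uv[1]-c["cy"])/c["fy"],1])
def onz(n,uv,z):
    d=ray(n,uv); o=C[n]["origin"]; return o+d*(z-o[2])/d[2]
def crop(im,u,v,w,h,s,step=10):
    c=cv2.resize(im[v:v+h,u:u+w],None,fx=s,fy=s,interpolation=cv2.INTER_CUBIC)
    for x in range(-(-u//step)*step,u+w,step):
        cv2.line(c,((x-u)*s,0),((x-u)*s,5),(0,255,255),1)
        cv2.putText(c,str(x),((x-u)*s+2,14),0,.35,(0,255,255),1)
    for y in range(-(-v//step)*step,v+h,step):
        cv2.line(c,(0,(y-v)*s),(5,(y-v)*s),(0,255,255),1)
        cv2.putText(c,str(y),(6,(y-v)*s+4),0,.35,(0,255,255),1)
    return c
E
python3 - <<'E'
from h import *
t=cv2.imread("pics/top0.png"); s=cv2.imread("pics/scene0.png")
cv2.imwrite("pics/c1.png",np.vstack([crop(t,135,80,200,165,4)])[:600])
a=crop(t,365,155,57,70,7); b=crop(s,212,168,57,70,7)
cv2.imwrite("pics/c2.png",np.hstack([a,b]))
cv2.imwrite("pics/c3.png",crop(s,295,195,220,165,3))
for n,uv in (("top",(350,128)),("top",(412,130)),("top",(435,275)),("top",(395,201))): print(uv,onz(n,uv,32))
E
```

```text
(350, 128) [ 724.57022026 -125.26674267   32.        ]
(412, 130) [ 721.37729427 -313.68939376   32.        ]
(435, 275) [ 287.95946589 -376.43006866   32.        ]
(395, 201) [ 502.31494173 -261.48040315   32.        ]
```

View pics/c1.png

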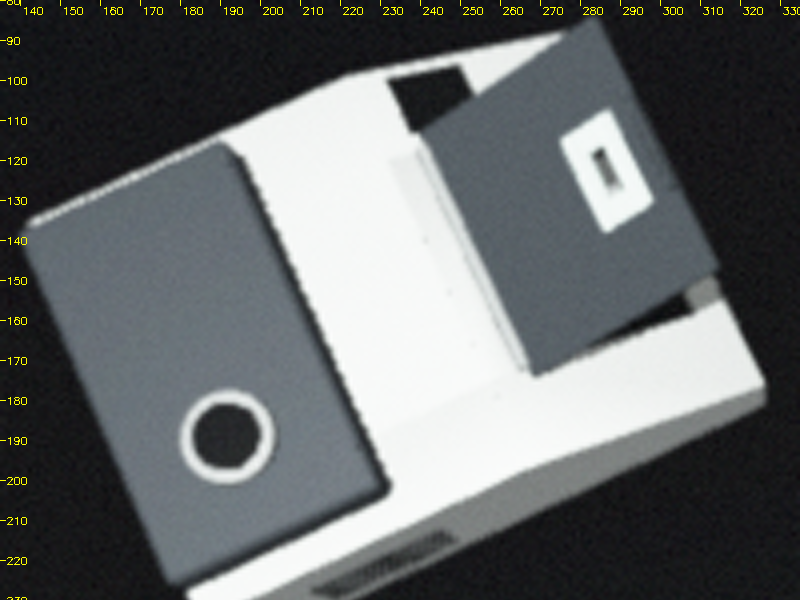

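View pics/c2.png

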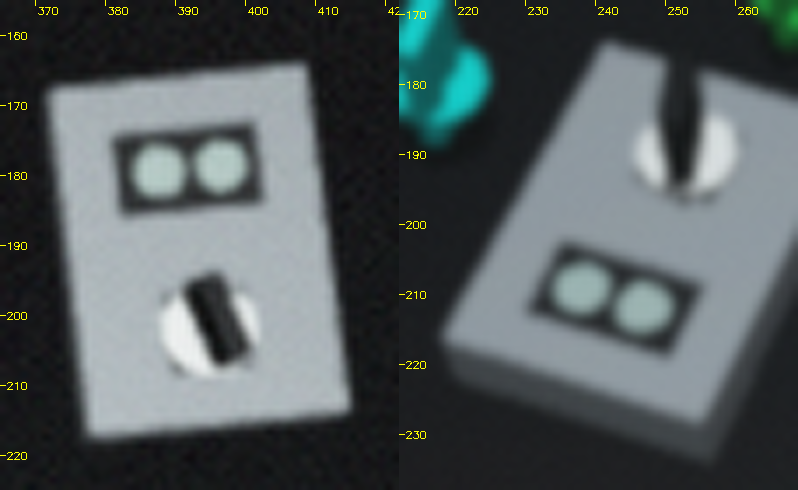

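View pics/c3.png

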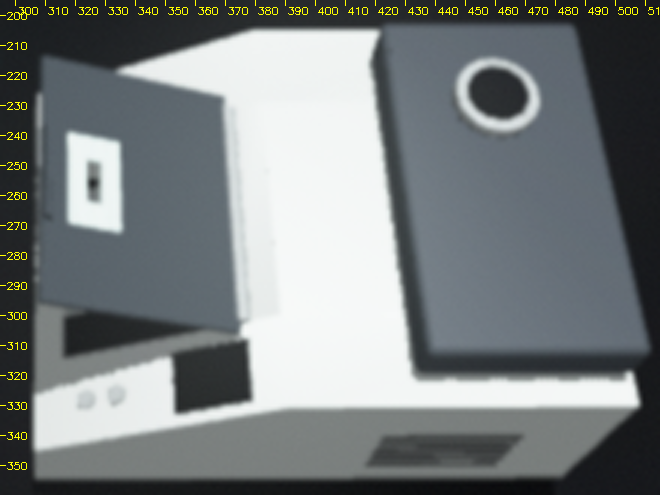

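The crops give sub-pixel positions for the analyser, hatch, inlay and tray corners and for the grip bar. I'll fit all the poses to them.

```bash
cat > fit.py <<'E'
from h import *
from scipy.optimize import least_squares
c1=lambda x,y:(135+x/4,80+y/4); c3=lambda x,y:(295+x/3,195+y/3)
c2=lambda x,y:(365+x/7,155+y/7) ; c2s=lambda x,y:(212+(x-399)/7,168+y/7)
B=[("top",(-210,150,90),c1(765,385)),("top",(-36.8,150,190),c1(530,470)),("top",(-36.8,-150,190),c1(345,75)),
("scene",(-210,-150,90),c3(33,450)),("scene",(-210,-150,0),c3(33,478)),("scene",(-36.8,-150,190),c3(290,408)),
("scene",(210,-150,190),c3(638,405)),("scene",(210,-150,0),c3(560,478)),("scene",(-36.8,150,190),c3(252,30))]
H=[("top",(-5,-95,5),c1(418,133)),("top",(-5,95,5),c1(533,375)),("top",(-157,-95,5),c1(598,17)),("top",(-157,95,5),c1(718,268)),
("top",(-137,-35,5),c1(612,110)),("top",(-137,35,5),c1(653,200)),("top",(-97,35,5),c1(608,233)),("top",(-97,-35,5),c1(560,138)),
("scene",(-137,35,5),c3(68,132)),("scene",(-97,35,5),c3(121,142)),("scene",(-97,-35,5),c3(122,233)),("scene",(-137,-35,5),c3(68,223)),
("scene",(-157,95,5),c3(42,55)),("scene",(-5,95,5),c3(222,98)),("scene",(-5,-95,5),c3(239,333)),("scene",(-157,-95,5),c3(38,302))]
T=[("top",(75,55,32),c2(48,90)),("top",(75,-55,32),c2(303,65)),("top",(-75,-55,32),c2(350,410)),("top",(-75,55,32),c2(90,437)),
("scene",(75,-55,32),c2s(442,338)),("scene",(75,55,32),c2s(702,422)),("scene",(-75,-55,32),c2s(606,42))]
def A(p,P): return R.from_euler("z",p[2]).apply(P)+[p[0],p[1],0]
def hatchA(d,yo,th,P):  # hatch frame -> analyser frame; d: slope distance hinge from front edge (underside level + dz)
    hp=np.array([-210+d*np.cos(np.pi/6),yo,90+d*.5])
    return R.from_euler("y",-np.pi/6+th).apply(P)+hp
def res(p,full=False):
    out=[]
    cam=dict(top=p[9:12],scene=p[12:15])
    for L,f in ((B,lambda P:A(p,P)),(H,lambda P:A(p,hatchA(p[3],p[4],p[5],P))),(T,lambda P:A(p[6:9],P))):
        for n,P,uv in L: out.append(proj(n,f(np.array(P,float))-cam[n])[0]-uv)
    out=np.array(out)
    if full: return out
    return np.r_[out.ravel(),p[9:]/3]
if __name__=="__main__":
    p0=np.r_[700,120,np.radians(113),160,0,.7,540,-250,0,np.zeros(6)]
    for s in (1,):
        r=least_squares(res,p0,loss="soft_l1")
        p=r.x; print(np.round(p,3)); print(np.round(res(p,True),1).tolist())
    np.save("p.npy",p)
    slot=A(p,hatchA(p[3],p[4],0,np.array([-117,0,5.])))
    print("slot shut",slot,"hinge",A(p,hatchA(p[3],p[4],0,np.zeros(3))),"yaw deg",np.degrees(p[[2,8]]))
    print("now slot",A(p,hatchA(p[3],p[4],p[5],np.array([-117,0,5.]))),"lip",A(p,hatchA(p[3],p[4],p[5],np.array([-157,0,5.]))))
    print("lock",A(p[6:9],np.array([-35,0,32.])))
    for a,b in (((222,272),(248,350)),((182,285),(210,365))):
        d=onz("top",c2(*a),80)-onz("top",c2(*b),80); print("grip yaw",np.degrees(np.arctan2(d[1],d[0])),np.linalg.norm(d))
    print(onz("top",c2(215,318),80))
E
python3 fit.py
```

```text
[ 6.02198e+02  1.98020e+02 -6.07980e+01  1.72322e+02 -9.91000e-01
  2.14558e+02  5.33311e+02 -2.56242e+02  1.19000e-01  1.15000e-01
  7.70000e-02  1.37000e-01 -1.15000e-01 -7.70000e-02  3.53400e+00]
[[0.3, 0.1], [-0.1, -0.6], [1.1, 0.3], [-0.4, -0.5], [0.1, 1.1], [-1.5, -0.9], [3.4, -0.2], [1.4, 0.6], [0.4, 0.1], [0.1, -0.3], [-0.1, 0.7], [-0.6, -0.8], [0.2, -0.1], [-0.7, -0.4], [0.3, 0.4], [-0.7, -0.3], [0.3, 0.4], [-0.3, 0.3], [-1.2, 0.4], [-0.9, -0.3], [-0.3, -0.2], [0.0, 0.3], [0.4, -0.5], [0.3, -0.2], [0.6, -0.5], [0.1, 0.2], [0.1, 0.1], [-0.2, 0.2], [-0.1, 0.0], [-0.0, 0.1], [0.1, 0.1], [-0.3, 0.3]]
slot shut [676.67227082  51.2404448  121.9912724 ] hinge [630.2523771  144.11034481 176.16114539] yaw deg [-3483.44238044     6.81975882]
now slot [677.43044741  49.72359981 226.94866403] lip [693.86144962  16.8509366  242.74138956]
lock [ 498.55863967 -260.39843771   32.        ]
grip yaw 18.0993866030705 33.77682513503527
grip yaw 19.06682889905072 34.78830369439401
[ 497.16793523 -256.59653626   80.        ]
```

```bash
cat > plan.py <<'E'
from h import *
p=np.load("p.npy"); yaw=p[2]; 
Rs=R.from_euler("z",yaw)*R.from_euler("y",-np.pi/6)           # slot frame (shut)
hinge=np.array([-210+p[3]*np.cos(np.pi/6),p[4],90+p[3]*.5])
hinge=R.from_euler("z",yaw).apply(hinge)+[p[0],p[1],0]
def hatch(th,P): return hinge+(R.from_euler("z",yaw)*R.from_euler("y",-np.pi/6+th)).apply(P)
Rt=R.from_matrix(np.c_[-Rs.as_matrix()[:,1],-Rs.as_matrix()[:,0],-Rs.as_matrix()[:,2]])  # tool at slot, x along slot
def down(y): return R.from_euler("z",y,degrees=True)*R.from_euler("x",180,degrees=True)
def to(P,Rg,o=None,lab=""):
    o=o or bot.observe(); r=R.from_quat(o["ee_rot"])
    print(lab,"shift m",np.round(r.inv().apply(np.asarray(P)-o["position"])/1000,4),"rot deg",np.round(np.degrees((r.inv()*Rg).as_rotvec()),1))
def st():
    o=bot.observe(); print("t",round(o["time_s"],2),"pos",np.round(o["position"],1),"F",np.round(o["ft_force"],1),"w",round(o["gripper_width"],3),"q",np.round(o["q"],2)); return o
E
python3 - <<'E'
from plan import *
print(np.linalg.det(Rt.as_matrix()),Rt.as_matrix().round(3).tolist())
P=hatch(.93,[-140,50,5]); print(P, hatch(0,[-140,50,5]))
to(P+[0,0,60],Rt)
E
```

```text
1.0 [[0.894, 0.387, -0.224], [0.447, -0.775, 0.447], [0.0, -0.5, -0.866]]
[642.13978424   8.49540865 236.09676618] [640.85356214  11.06868721 110.4912724 ]
 shift m [ 0.5997 -0.3202 -0.0649] rot deg [29.9 -1.3 -4.7]
```

Call:
arm_command(increments="0.03 -0.016 -0.003 0 0 0; 0.06 -0.032 -0.008 0 0 0; 0.09 -0.048 -0.018 0 0 0; 0.12 -0.064 -0.028 0 0 0; 0.15 -0.08 -0.038 0 0 0", fingers=0, force=40)

```text
time_s: 0.52
position: [313.8, -379.7, 269.4]
ee_rot: [0.982, 0.188, -0.0, -0.0]
ft_force: [-0.2, -0.4, -0.3]
gripper_width: 0.3
```

Call:
arm_command(increments="0.034 -0.018 -0.005 0 0 0; 0.068 -0.036 -0.01 0 0 0; 0.102 -0.054 -0.015 0 0 0; 0.136 -0.072 -0.02 0 0 0; 0.17 -0.09 -0.025 0 0 0")

```text
time_s: 0.93
position: [438.6, -232.9, 294.4]
ee_rot: [0.982, 0.188, -0.0, -0.0]
ft_force: [0.6, -0.2, 0.1]
gripper_width: -0.002
```

Call:
arm_command(increments="0.034 -0.018 -0.005 0 0 0; 0.068 -0.036 -0.01 0 0 0; 0.102 -0.054 -0.015 0 0 0; 0.136 -0.072 -0.02 0 0 0; 0.17 -0.09 -0.025 0 0 0")

```text
time_s: 1.35
position: [563.4, -86.4, 319.3]
ee_rot: [0.982, 0.188, -0.0, -0.0]
ft_force: [0.1, -0.2, -1.9]
gripper_width: 0.003
```

Call:
arm_command(increments="0.022 -0.012 0.002 6 0 -1; 0.044 -0.024 0.004 12 0 -2; 0.066 -0.036 0.006 18 0 -3; 0.088 -0.048 0.008 24 -1 -4; 0.11 -0.06 0.01 30 -1.3 -4.7")

```text
time_s: 1.77
position: [643.2, 9.0, 309.4]
ee_rot: [0.939, 0.222, -0.06, -0.254]
ft_force: [0.3, 0.1, 0.5]
gripper_width: 0.0
```

```bash
python3 - <<'E'
from plan import *
st()
for k,th in enumerate((.93,.7,.45,.2,0)):
    to(hatch(th,[-140,50,5]),Rt,lab=th)
im=eyes.get_image("scene"); im2=eyes.get_image("top")
cv2.imwrite("pics/d1.png",np.hstack([crop(im,290,150,130,160,3),crop(im2,230,70,130,160,3)]))
E
```

```text
t 1.77 pos [643.2   9.  309.4] F [0.3 0.1 0.5] w 0.0 q [-0.22  0.63  1.12  0.41  1.74  0.88]
0.93 shift m [-0.0012  0.037   0.0633] rot deg [-0.3  0.1  0. ]
0.7 shift m [-0.0012  0.0612  0.0843] rot deg [-0.3  0.1  0. ]
0.45 shift m [-0.0012  0.0814  0.1129] rot deg [-0.3  0.1  0. ]
0.2 shift m [-0.0011  0.0939  0.1455] rot deg [-0.3  0.1  0. ]
0 shift m [-0.0011  0.0979  0.1732] rot deg [-0.3  0.1  0. ]
```

View pics/d1.png

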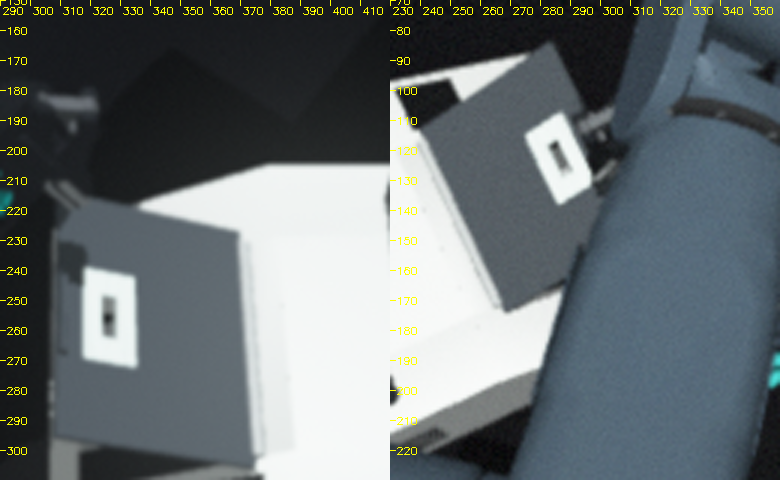

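Both views show the closed fingers above the lower edge of the hatch on its +y side, around (313,215) in scene. Now I'll push the hatch down along its arc.

Call:
arm_command(increments="-0.001 0.018 0.032 0 0 0; -0.001 0.037 0.063 0 0 0; -0.001 0.046 0.07 0 0 0; -0.001 0.054 0.077 0 0 0; -0.001 0.061 0.084 0 0 0")

```text
time_s: 2.28
position: [646.9, -2.5, 206.9]
ee_rot: [0.94, 0.222, -0.059, -0.252]
ft_force: [-0.4, 0.9, 0.6]
gripper_width: 0.001
```

```bash
python3 - <<'E'
from plan import *
st()
for k,th in enumerate((.6,.45,.3,.15,0.05,0)):
    to(hatch(th,[-140,50,5]),Rt,lab=th)
E
```

```text
t 2.28 pos [646.9  -2.5 206.9] F [-0.4  0.9  0.6] w 0.001 q [-0.23  0.71  1.22  0.39  1.57  0.8 ]
0.6 shift m [0.0007 0.0081 0.0127] rot deg [ 0. -0. -0.]
0.45 shift m [0.0007 0.0192 0.0305] rot deg [ 0. -0. -0.]
0.3 shift m [0.0007 0.0276 0.0498] rot deg [ 0. -0. -0.]
0.15 shift m [0.0007 0.033  0.0701] rot deg [ 0. -0. -0.]
0.05 shift m [0.0006 0.0349 0.0839] rot deg [ 0. -0. -0.]
0 shift m [0.0006 0.0353 0.0909] rot deg [ 0. -0. -0.]
```

Call:
arm_command(increments="0 0.008 0.013 0 0 0; 0 0.019 0.0305 0 0 0; 0 0.0276 0.05 0 0 0; 0 0.033 0.07 0 0 0; 0 0.035 0.085 0 0 0")

```text
time_s: 2.7
position: [641.1, 8.8, 113.7]
ee_rot: [0.94, 0.221, -0.059, -0.252]
ft_force: [-0.5, 0.8, 0.6]
gripper_width: -0.001
```

Call:
arm_command(increments="0 0 0.003 0 0 0; 0 0 0.005 0 0 0; 0 0 0.006 0 0 0; 0 0 0.006 0 0 0; 0 0 0.006 0 0 0")

```text
time_s: 3.12
position: [640.3, 10.7, 111.1]
ee_rot: [0.94, 0.222, -0.059, -0.251]
ft_force: [0.0, -5.3, 5.8]
gripper_width: -0.0
```

```bash
python3 - <<'E'
from plan import *
o=st(); to(hatch(0,[-140,50,5]),Rt,o)
print(Rs.inv().apply(o["ft_force"]))
im=eyes.get_image("scene"); im2=eyes.get_image("top")
cv2.imwrite("pics/d2.png",np.hstack([crop(im,290,180,130,180,3),crop(im2,230,70,130,180,3)]))
E
```

```text
t 3.12 pos [640.3  10.7 111.1] F [ 0.  -5.3  5.8] w -0.0 q [-0.22  0.8   1.3   0.4   1.4   0.75]
 shift m [0.0007 0.0002 0.0005] rot deg [ 0.1 -0.1 -0. ]
[-1.21465325  2.33248261  7.41981218]
```

View pics/d2.png

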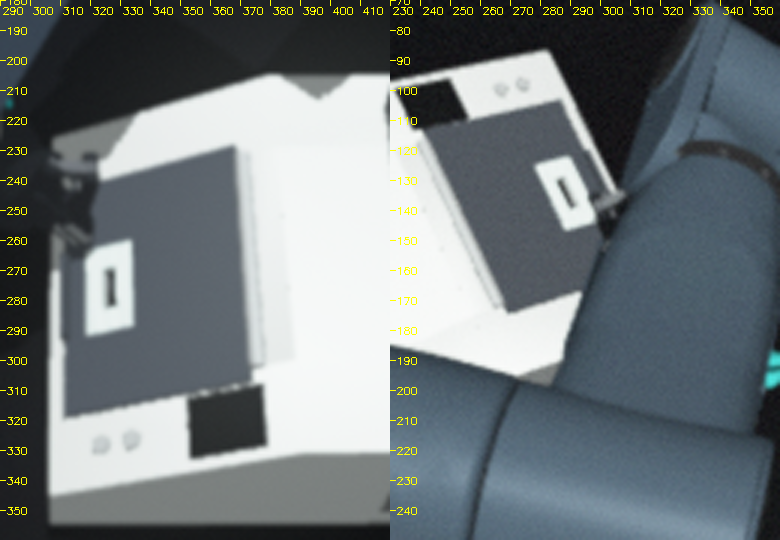

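The hatch now looks flat on the deck, with the slot at about (316,273) in scene and (289,134) in top. I'll press a little harder to check it's against its stop, then lift off.

Call:
arm_command(increments="0 0 0.003 0 0 0; 0 0 0.005 0 0 0; 0 0 0.005 0 0 0; 0 0 0.005 0 0 0; 0 0 0.005 0 0 0")

```text
time_s: 3.63
position: [640.4, 10.9, 110.7]
ee_rot: [0.941, 0.222, -0.057, -0.25]
ft_force: [-6.4, -20.3, 33.4]
gripper_width: 0.001
```

Call:
arm_command(increments="0 -0.02 -0.03 0 0 0; 0 -0.04 -0.06 0 0 0; 0 -0.06 -0.09 0 0 0; 0 -0.08 -0.12 0 0 0; 0 -0.1 -0.15 0 0 0", fingers=0.06)

```text
time_s: 4.05
position: [633.2, 24.4, 288.0]
ee_rot: [0.94, 0.222, -0.059, -0.252]
ft_force: [1.2, -1.6, -0.1]
gripper_width: 0.698
```

```bash
python3 - <<'E'
from plan import *
o=st()
to([500,-260,200],down(18.5),o)
for n in ("scene","top"):
  cv2.imwrite(f"pics/shut_{n}.png",eyes.get_image(n))
E
```

```text
t 4.05 pos [633.2  24.4 288. ] F [ 1.2 -1.6 -0.1] w 0.698 q [-0.2   0.61  1.19  0.41  1.67  0.88]
 shift m [-0.2463  0.2128 -0.0213] rot deg [-29.9   2.1   7.8]
```

Call:
arm_command(increments="-0.025 0.021 -0.006 -6 0.4 1.6; -0.05 0.042 -0.012 -12 0.8 3.2; -0.075 0.064 -0.018 -18 1.2 4.7; -0.1 0.085 -0.024 -24 1.7 6.3; -0.123 0.106 -0.03 -29.9 2.1 7.8")

```text
time_s: 4.57
position: [570.4, -127.8, 259.1]
ee_rot: [0.987, 0.161, 0.001, 0.002]
ft_force: [-0.5, -0.2, -0.2]
gripper_width: 0.703
```

```bash
cat > inlay.py <<'E'
from plan import *
def inlay(im,n,thr=150):
    c=proj(n,hatch(0,[-117,0,5]))[0]
    m=(cv2.resize(im,None,fx=8,fy=8,interpolation=cv2.INTER_CUBIC).min(2)>thr).astype(np.uint8)
    cs,_=cv2.findContours(m,cv2.RETR_EXTERNAL,cv2.CHAIN_APPROX_NONE)
    e=proj(n,[hatch(0,[-117+a,b,5]) for a,b in ((-20,-35),(-20,35),(20,35),(20,-35))])
    for k in cs:
        a=cv2.contourArea(k)/64
        if a<80 or cv2.pointPolygonTest(k,tuple(map(float,c*8+3.5)),False)<0: continue
        M=cv2.moments(k); M2=cv2.moments(e.astype(np.float32))
        print(n,"area",a,cv2.contourArea(e.astype(np.float32)),"seen",np.array([M["m10"],M["m01"]])/M["m00"]/8-.44,"pred",np.array([M2["m10"],M2["m01"]])/M2["m00"])
E
python3 - <<'E'
from inlay import *
o=st()
for z in (200,110): to([500,-260,z],down(18.5),o)
for n in ("scene","top"): inlay(cv2.imread(f"pics/shut_{n}.png"),n)
s=cv2.imread("pics/shut_scene.png");t=cv2.imread("pics/shut_top.png")
g=np.hstack([crop(s,295,225,60,80,6),crop(t,260,90,60,80,6)]);cv2.imwrite("pics/d3.png",g)
E
```

```text
t 4.57 pos [ 570.4 -127.8  259.1] F [-0.5 -0.2 -0.2] w 0.703 q [-0.3   0.39  1.53 -0.    1.22  0.95]
 shift m [-0.1088  0.1028  0.0594] rot deg [ 0.3 -0.1 -0. ]
 shift m [-0.1089  0.1024  0.1494] rot deg [ 0.3 -0.1 -0. ]
```

View pics/d3.png

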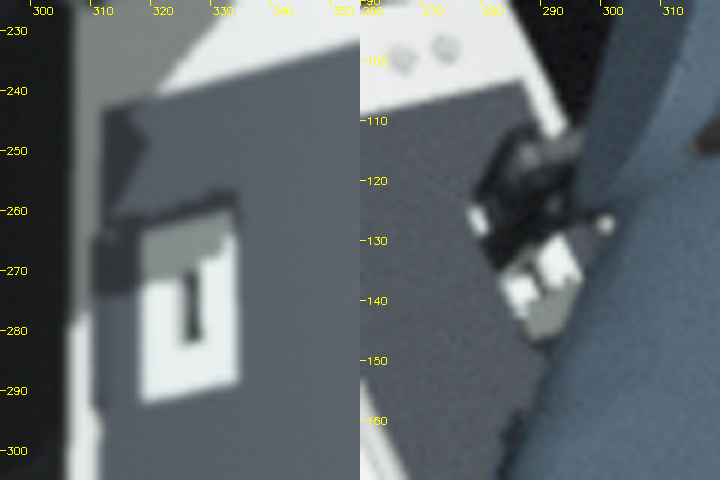

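In d3 the gripper's shadow and body partly hide the inlay, which spans about (318–334, 258–291) in scene. I'll measure it again now that the arm is clear, and fit the lock by rendering.

```bash
python3 - <<'E'
from inlay import *
from scipy.optimize import minimize
for n in ("scene","top"):
    im=eyes.get_image(n); cv2.imwrite(f"pics/shutb_{n}.png",im)
    for thr in (130,160): inlay(im,n,thr)
off=dict(top=p[9:12],scene=p[12:15])
img={n:cv2.cvtColor(cv2.imread(f"pics/{n}0.png"),cv2.COLOR_BGR2GRAY).astype(float) for n in off}
def render(n,x,y,a,use=True):
    S=8; c=proj(n,[x,y,40])[0].astype(int); u0,v0=c-11
    W=22*S; k=np.full((W,W),168,np.uint8)
    f=lambda P:np.round(((proj(n,np.array(P)-off[n])-[u0,v0])*S+S/2-.5)*16).astype(np.int32)
    t=np.linspace(0,2*np.pi,40)
    disc=np.r_[[(x+20*np.cos(q),y+20*np.sin(q),36) for q in t],[(x+20*np.cos(q),y+20*np.sin(q),32) for q in t]]
    cv2.fillConvexPoly(k,cv2.convexHull(f(disc)),225,shift=4)
    bx=R.from_euler("z",a).apply([(i,j,z) for i in(-18,18) for j in(-6,6) for z in(0,44)])+[x,y,36]
    cv2.fillConvexPoly(k,cv2.convexHull(f(bx)),30,shift=4)
    k=cv2.GaussianBlur(k.astype(np.float32),(0,0),.6*S)
    return cv2.resize(k,(22,22),interpolation=cv2.INTER_AREA),img[n][v0:v0+22,u0:u0+22]
def cost(v,ns):
    s=0
    for n in ns:
        a,b=render(n,v[0],v[1],v[2]); s+=np.minimum(abs(a-b),60).mean()
    return s
for ns in (("top",),("scene",),("top","scene")):
    best=min((minimize(cost,[x0,-260,np.radians(a)],args=(ns,),method="Nelder-Mead",options=dict(initial_simplex=[[x0,-260,np.radians(a)],[x0+5,-260,np.radians(a)],[x0,-255,np.radians(a)],[x0,-260,np.radians(a+10)]])) for x0 in(497,501) for a in(14,22)),key=lambda r:r.fun)
    print(ns,best.x[:2],np.degrees(best.x[2]),best.fun)
x,y,a=best.x
cv2.imwrite("pics/d4.png",np.vstack([np.hstack([cv2.resize(q.astype(np.uint8),None,fx=10,fy=10,interpolation=0) for q in render(n,x,y,a)]) for n in off]))
E
```

```text
scene area 15851.3359375 426.69638418825343 seen [372.02237506 277.92556693] pred [325.85667521 275.40437427]
scene area 15509.8671875 426.69638418825343 seen [371.50440823 277.40774822] pred [325.85667521 275.40437427]
top area 10456.46875 280.46551957854535 seen [253.29097267 148.51008915] pred [289.33842774 134.05456639]
top area 292.46875 280.46551957854535 seen [288.72474227 133.87332697] pred [289.33842774 134.05456639]
('top',) [ 501.37764992 -260.35284943] 24.547308527498082 14.974916777334922
('scene',) [ 498.38689556 -261.46987093] 27.94295288911914 21.548386191533616
('top', 'scene') [ 501.3133564 -259.683473 ] 29.340823353070288 37.12880942053046
```

View pics/d4.png

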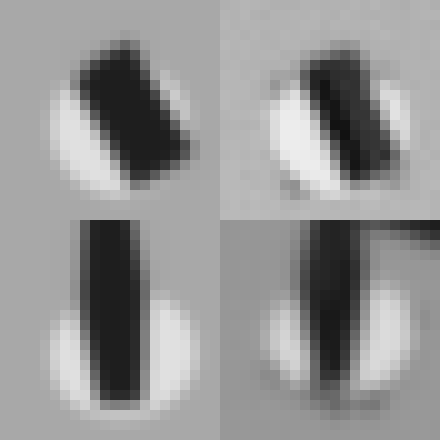

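d4 compares render and image: the real bar (top right) is steeper than the rendered one. I'll settle the yaw from mask moments.

```bash
python3 - <<'E'
from plan import *
from scipy.optimize import least_squares
off=dict(top=p[9:12],scene=p[12:15])
def mom(k,thr):
    k=cv2.resize(k.astype(np.float32),None,fx=8,fy=8,interpolation=cv2.INTER_CUBIC)
    w=np.clip((thr-k),0,60)  # soft darkness
    n,l,s,c=cv2.connectedComponentsWithStats((w>0).astype(np.uint8)); i=l[len(l)//2,len(l)//2]
    if i==0: i=1+np.argmax(s[1:,4])
    ys,xs=np.nonzero(l==i); C=np.cov(np.c_[xs,ys].T)
    cx,cy=xs.mean()/8,ys.mean()/8
    return np.array([cx,cy,C[0,0]/64,C[1,1]/64,C[0,1]/64])
n="top"; im=cv2.cvtColor(cv2.imread("pics/top0.png"),cv2.COLOR_BGR2GRAY)
u0,v0=384,190
def rend(x,y,a):
    S=8;W=22*S;k=np.full((W,W),168,np.uint8)
    f=lambda P:np.round(((proj(n,np.array(P)-off[n])-[u0,v0])*S+S/2-.5)*16).astype(np.int32)
    t=np.linspace(0,2*np.pi,40)
    cv2.fillConvexPoly(k,cv2.convexHull(f([(x+20*np.cos(q),y+20*np.sin(q),36) for q in t])),225,shift=4)
    bx=R.from_euler("z",a).apply([(i,j,z) for i in(-18,18) for j in(-6,6) for z in(0,44)])+[x,y,36]
    cv2.fillConvexPoly(k,cv2.convexHull(f(bx)),30,shift=4)
    return cv2.resize(cv2.GaussianBlur(k.astype(np.float32),(0,0),.6*S),(22,22),interpolation=cv2.INTER_AREA)
for thr in (90,110,130):
    m=mom(im[v0:v0+22,u0:u0+22],thr)
    ang=lambda m:.5*np.degrees(np.arctan2(2*m[4],m[2]-m[3]))
    print(thr,m.round(2),"axis",ang(m))
    for a in (14,18,22,26):
        r=mom(rend(500,-260,np.radians(a)),thr); d=m[:2]-r[:2]; print("  ",a,ang(r).round(1),r.round(2)[2:], "dxy mm",(-d[1]*2.93).round(1),(-d[0]*2.93).round(1))
E
```

```text
90 [11.84 10.54  3.7  10.97  3.57] axis 67.75653589500415
   14 78.6 [ 3.49 13.7   2.15] dxy mm 0.8 1.3
   18 74.5 [ 3.95 13.09  2.75] dxy mm 0.9 1.3
   22 69.9 [ 4.49 12.47  3.38] dxy mm 0.9 1.3
   26 66.0 [ 4.99 11.64  3.69] dxy mm 1.0 1.3
110 [11.88 10.51  4.16 11.93  3.82] axis 67.74478023973788
   14 78.8 [ 3.89 14.7   2.22] dxy mm 0.8 1.2
   18 74.6 [ 4.39 14.11  2.89] dxy mm 0.9 1.2
   22 70.1 [ 4.96 13.43  3.54] dxy mm 1.0 1.2
   26 66.1 [ 5.5  12.55  3.88] dxy mm 1.0 1.2
130 [11.92 10.47  4.67 13.    4.11] axis 67.68233385286474
   14 78.9 [ 4.34 15.84  2.35] dxy mm 0.9 1.1
   18 74.7 [ 4.88 15.19  3.06] dxy mm 0.9 1.2
   22 70.1 [ 5.48 14.51  3.77] dxy mm 1.0 1.2
   26 66.1 [ 6.06 13.57  4.13] dxy mm 1.0 1.1
```

```bash
python3 - <<'E'
from plan import *
o=st(); g=down(23.5)
for z in (120,43): to([501,-259.3,z],g,o)
E
```

```text
t 4.67 pos [ 569.2 -127.8  258.6] F [ 1.3 -0.2  0.8] w 0.7 q [-0.3   0.39  1.53 -0.    1.22  0.95]
 shift m [-0.1062  0.1028  0.139 ] rot deg [ 0.2  0.  -5.1]
 shift m [-0.1062  0.1026  0.216 ] rot deg [ 0.2  0.  -5.1]
```

Call:
arm_command(increments="-0.021 0.0205 0.02 0 0 -1; -0.0425 0.041 0.04 0 0 -2; -0.064 0.0615 0.065 0 0 -3; -0.085 0.082 0.09 0.2 0 -4; -0.1062 0.1028 0.12 0.2 0 -5.1")

```text
time_s: 5.08
position: [503.3, -258.0, 138.7]
ee_rot: [0.979, 0.205, 0.0, -0.002]
ft_force: [0.6, -2.1, 0.2]
gripper_width: 0.702
```

Call:
arm_command(increments="0 0 0 0 0 0; 0 0 0 0 0 0; 0 0 0 0 0 0")

```text
time_s: 5.33
position: [504.0, -256.8, 139.3]
ee_rot: [0.979, 0.205, -0.0, -0.002]
ft_force: [0.0, -0.1, -0.0]
gripper_width: 0.702
```

```bash
python3 - <<'E'
from plan import *
o=st(); g=down(23.5)
to([501,-259.3,43],g,o)
im=eyes.get_image("scene"); im2=eyes.get_image("top")
cv2.imwrite("pics/d5.png",np.hstack([crop(im,215,130,80,85,5),crop(im2,360,160,75,85,5)]))
E
```

```text
t 5.33 pos [ 504.  -256.8  139.3] F [ 0.  -0.1 -0. ] w 0.702 q [-0.55  0.49  1.69  0.    0.96  0.6 ]
 shift m [-0.0038  0.0016  0.0963] rot deg [-0.3 -0.   0.1]
```

View pics/d5.png

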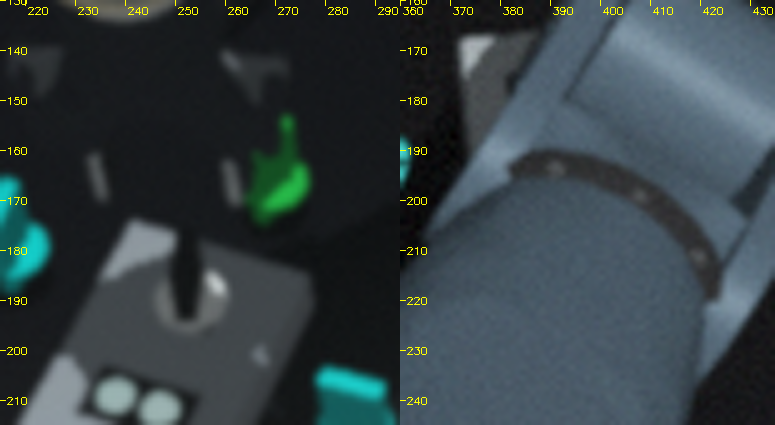

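The scene half of d5 shows the open pads at about (236,168) and (262,172), astride the lock at (250,180). I'll descend and grip.

Call:
arm_command(increments="-0.001 0.0005 0.025 0 0 0; -0.002 0.001 0.05 0 0 0; -0.003 0.0015 0.07 0 0 0; -0.0038 0.0016 0.085 0 0 0; -0.0038 0.0016 0.095 0 0 0")

```text
time_s: 5.85
position: [500.5, -258.7, 43.1]
ee_rot: [0.979, 0.205, -0.001, -0.002]
ft_force: [0.4, 0.4, -0.5]
gripper_width: 0.706
```

Call:
arm_command(increments="0 0 0 0 0 0; 0 0 0.001 0 0 0; 0 0 0.001 0 0 0; 0 0 0.001 0 0 0; 0 0 0.001 0 0 0", fingers=0.005, force=60)

```text
time_s: 6.27
position: [500.8, -259.8, 43.9]
ee_rot: [0.979, 0.205, 0.0, -0.002]
ft_force: [0.0, 1.3, 6.8]
gripper_width: 0.134
```

Call:
arm_command(increments="0 0 0 0 0 0; 0 0 0 0 0 0; 0 0 0 0 0 0; 0 0 0 0 0 0")

```text
time_s: 6.6
position: [500.8, -259.8, 43.9]
ee_rot: [0.979, 0.205, 0.0, -0.002]
ft_force: [-0.4, 2.3, 7.3]
gripper_width: 0.135
```

```bash
python3 - <<'E'
from plan import *
o=st(); print(o["wrist_torque"].round(2)); to([501,-259.3,43],down(23.5),o)
E
```

```text
t 6.6 pos [ 500.8 -259.8   43.9] F [-0.4  2.3  7.3] w 0.135 q [-0.56  0.63  1.74  0.    0.77  0.59]
[ 0.32 -0.08 -0.05]
 shift m [ 0.0004 -0.0004  0.0009] rot deg [-0.2 -0.1  0.1]
```

Call:
arm_command(increments="0 0 -0.02 0 0 0; 0 0 -0.05 0 0 0; 0 0 -0.09 0 0 0; 0 0 -0.13 0 0 0; 0 0 -0.16 0 0 0")

```text
time_s: 7.02
position: [500.7, -260.4, 206.3]
ee_rot: [0.979, 0.205, 0.0, -0.001]
ft_force: [1.1, -0.1, -1.9]
gripper_width: 0.132
```

```bash
python3 - <<'E'
from plan import *
o=st()
off=dict(top=p[9:12],scene=p[12:15])
for n in off:
  im=cv2.imread(f"pics/shutb_{n}.png").min(2)
  S=8; big=cv2.resize(im,None,fx=S,fy=S,interpolation=cv2.INTER_CUBIC)
  f=lambda pts,z=5:(proj(n,np.array([hatch(0,[-117+a,b,z]) for a,b in pts])-off[n])*S+S/2-.5).astype(np.float32)
  roi=np.zeros_like(big); cv2.fillConvexPoly(roi,f([(-28,-50),(-28,50),(35,50),(35,-50)]).astype(np.int32),255)
  for thr in (140,165):
    m=((big>thr)&(roi>0)).astype(np.uint8)
    cs,_=cv2.findContours(m,cv2.RETR_EXTERNAL,cv2.CHAIN_APPROX_NONE); k=max(cs,key=cv2.contourArea)
    e=f([(-20,-35),(-20,35),(20,35),(20,-35)]); c=lambda k:(lambda M:np.array([M["m10"],M["m01"]])/M["m00"]/S)(cv2.moments(k))
    bx=cv2.boxPoints(cv2.minAreaRect(k))
    print(n,thr,"area",cv2.contourArea(k)/64,cv2.contourArea(e)/64,"seen-pred px",(c(k)-c(e)).round(2))
    A_=lambda k:np.degrees(.5*np.arctan2(2*cv2.moments(k)["mu11"],cv2.moments(k)["mu20"]-cv2.moments(k)["mu02"]))
    print("   axis",A_(k).round(1),A_(e).round(1))
# jacobian px per mm of shift in world x,y (slot point)
for n in off:
  s=hatch(0,[-117,0,5]); print(n,"J",((proj(n,s+[[5,0,0],[0,5,0],[0,0,5]])-proj(n,s))/5).round(3).tolist())
E
```

```text
t 7.02 pos [ 500.7 -260.4  206.3] F [ 1.1 -0.1 -1.9] w 0.132 q [-0.56  0.4   1.64  0.    1.1   0.59]
top 140 area 309.0546875 280.4201396839926 seen-pred px [-0.66 -0.23]
   axis 60.5 61.0
top 165 area 288.640625 280.4201396839926 seen-pred px [-0.64 -0.23]
   axis 60.5 61.0
scene 140 area 473.875 424.79279415961355 seen-pred px [ 0.12 -0.53]
   axis -85.7 -85.6
scene 165 area 443.828125 424.79279415961355 seen-pred px [ 0.13 -0.51]
   axis -85.9 -85.6
top J [[0.011, -0.34], [-0.35, -0.006], [-0.028, -0.099]]
scene J [[-0.19, 0.359], [0.389, 0.179], [0.009, -0.178]]
```

The grip is holding (opening about 11.5 mm) and the lock is clear of the tray. The two cameras disagree on the slot by about 1.5 mm, so I'll use their mean and feel the rest.

```bash
cat >> plan.py <<'E'
slot=np.array([676.4,52.0,122.0])
def out(d,dx=0,dy=0): return slot+Rs.apply([dx,dy,d])
def rel(o):
    r=R.from_quat(o["ee_rot"]); print("slot frame TCP",Rs.inv().apply(o["position"]-slot).round(1),"F",Rs.inv().apply(o["ft_force"]).round(1),"rot err",np.degrees((Rt.inv()*r).as_rotvec()).round(1))
E
python3 - <<'E'
from plan import *
o=st(); to(out(90),Rt,o)
E
```

```text
t 7.02 pos [ 500.7 -260.4  206.3] F [ 1.1 -0.1 -1.9] w 0.132 q [-0.56  0.4   1.64  0.    1.1   0.59]
 shift m [ 0.2885 -0.1708  0.0071] rot deg [29.9 -0.8 -2.8]
```

Call:
arm_command(increments="0.03 -0.0175 -0.002 0 0 0; 0.06 -0.035 -0.004 0 0 0; 0.09 -0.0525 -0.006 0 0 0; 0.12 -0.07 -0.008 0 0 0; 0.15 -0.088 -0.01 0 0 0")

```text
time_s: 7.43
position: [603.2, -118.1, 213.6]
ee_rot: [0.979, 0.205, -0.0, -0.002]
ft_force: [0.9, 0.6, -1.1]
gripper_width: 0.132
```

Call:
arm_command(increments="0.028 -0.0165 0.003 6 0 -0.6; 0.055 -0.033 0.006 12 -0.3 -1.2; 0.083 -0.0495 0.01 18 -0.5 -1.8; 0.11 -0.066 0.013 24 -0.7 -2.3; 0.1385 -0.0828 0.017 29.9 -0.8 -2.8")

```text
time_s: 7.85
position: [697.0, 12.9, 197.3]
ee_rot: [0.939, 0.222, -0.06, -0.255]
ft_force: [1.5, -0.0, -0.1]
gripper_width: 0.132
```

Call:
arm_command(increments="0 0 0 0 0 0; 0 0 0 0 0 0; 0 0 0 0 0 0; 0 0 0 0 0 0")

```text
time_s: 8.18
position: [696.0, 11.3, 197.7]
ee_rot: [0.94, 0.221, -0.059, -0.252]
ft_force: [-0.5, 0.7, -1.1]
gripper_width: 0.133
```

```bash
python3 - <<'E'
from plan import *
o=st(); rel(o); to(out(45),Rt,o)
im=eyes.get_image("scene"); cv2.imwrite("pics/h1.png",im)
print("proj TCP",proj("scene",o["position"]),"slot",proj("scene",slot))
E
```

```text
t 8.18 pos [696.   11.3 197.7] F [-0.5  0.7 -1.1] w 0.133 q [-0.2   0.81  1.05  0.41  1.61  0.85]
slot frame TCP [-1.2  0.7 88.2] F [ 0.2  0.1 -1.4] rot err [0.1 0.  0.1]
 shift m [ 0.0007 -0.0012  0.0432] rot deg [-0.1 -0.  -0.1]
proj TCP [[306.11449282 260.57273671]] slot [[326.12486349 275.13239961]]
```

Call:
arm_command(increments="0 -0.0005 0.012 0 0 0; 0.0005 -0.001 0.024 0 0 0; 0.0007 -0.0012 0.036 0 0 0; 0.0007 -0.0012 0.046 0 0 0; 0.0007 -0.0012 0.046 0 0 0")

```text
time_s: 8.65
position: [684.4, 35.2, 154.6]
ee_rot: [0.94, 0.221, -0.062, -0.254]
ft_force: [-0.1, 0.6, -1.7]
gripper_width: 0.134
```

```bash
python3 - <<'E'
from plan import *
o=st(); rel(o); to(out(42),Rt,o)
im=eyes.get_image("scene"); cv2.imwrite("pics/h2.png",im)
im2=eyes.get_image("top"); cv2.imwrite("pics/h2t.png",im2)
cv2.imwrite("pics/d6.png",np.hstack([crop(im,290,225,65,80,6),crop(im2,265,95,65,80,6)]))
off=p[12:15]
f=lambda P:proj("scene",o["position"]+R.from_quat(o["ee_rot"]).apply(P)-off).round(1).tolist()
print("flange bottom ctr",f([[0,0,11.9],[0,0,34.9],[13,0,34.9],[-13,0,34.9]]),"slot",proj("scene",slot-off))
E
```

```text
t 8.65 pos [684.4  35.2 154.6] F [-0.1  0.6 -1.7] w 0.134 q [-0.17  0.83  1.13  0.42  1.52  0.84]
slot frame TCP [ 0.2  0.3 37.5] F [-0.3 -0.1 -1.8] rot err [ 0.3 -0.2  0.1]
 shift m [ 0.0003  0.0002 -0.0045] rot deg [-0.3  0.2 -0.1]
flange bottom ctr [[320.8, 271.7], [325.7, 275.2], [325.8, 280.4], [325.6, 270.0]] slot [[326.10055306 275.81306294]]
```

View pics/d6.png

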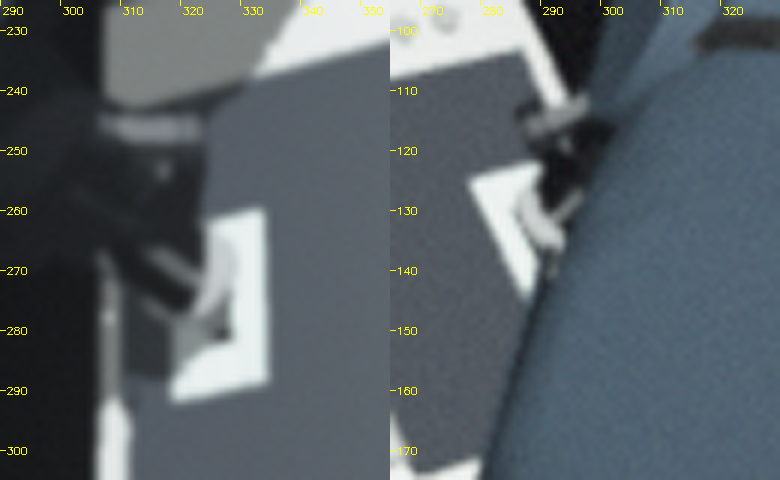

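In d6 the flange sits at about (325,272) in scene over the inlay, as predicted. Next I'll lower it and feel for the slot.

Call:
arm_command(increments="0.0002 0.0001 0.002 0 0 0; 0.0003 0.0002 0.004 0 0 0; 0.0003 0.0002 0.006 0 0 0; 0.0003 0.0002 0.007 0 0 0; 0.0003 0.0002 0.007 0 0 0")

```text
time_s: 9.17
position: [684.6, 37.0, 150.9]
ee_rot: [0.94, 0.221, -0.06, -0.253]
ft_force: [0.6, 0.1, -1.2]
gripper_width: 0.131
```

```bash
python3 - <<'E'
from plan import *
o=st(); rel(o); print(R.from_quat(o["ee_rot"]).inv().apply(o["wrist_torque"]).round(2))
E
```

```text
t 9.17 pos [684.6  37.  150.9] F [ 0.6  0.1 -1.2] w 0.131 q [-0.17  0.83  1.14  0.42  1.51  0.84]
slot frame TCP [-0.4 -0.7 33.6] F [-0.8 -0.6 -0.9] rot err [ 0.2 -0.   0.1]
[-0.33 -0.01 -0.05]
```

Call:
arm_command(increments="0 0 0.002 0 0 0; 0 0 0.004 0 0 0; 0 0 0.006 0 0 0; 0 0 0.008 0 0 0; 0 0 0.008 0 0 0")

```text
time_s: 9.58
position: [682.7, 40.8, 143.6]
ee_rot: [0.94, 0.221, -0.061, -0.253]
ft_force: [0.6, 0.2, -1.3]
gripper_width: 0.131
```

```bash
python3 - <<'E'
from plan import *
o=st(); rel(o); print(R.from_quat(o["ee_rot"]).inv().apply(o["wrist_torque"]).round(2))
E
```

```text
t 9.58 pos [682.7  40.8 143.6] F [ 0.6  0.2 -1.3] w 0.131 q [-0.17  0.83  1.15  0.42  1.49  0.84]
slot frame TCP [-0.3 -0.6 25.1] F [-0.8 -0.6 -1.1] rot err [ 0.2 -0.1  0.1]
[-0.35 -0.05  0.01]
```

The head has gone into the slot: it's 10 mm past first-contact height with no side force. I'll carry on until the flange is home.

Call:
arm_command(increments="0 0 0.002 0 0 0; 0 0 0.004 0 0 0; 0 0 0.006 0 0 0; 0 0 0.008 0 0 0; 0 0 0.01 0 0 0")

```text
time_s: 10.0
position: [680.6, 45.2, 135.3]
ee_rot: [0.94, 0.221, -0.06, -0.253]
ft_force: [-0.1, 0.5, -2.1]
gripper_width: 0.135
```

```bash
python3 - <<'E'
from plan import *
o=st(); rel(o); print(R.from_quat(o["ee_rot"]).inv().apply(o["wrist_torque"]).round(2))
E
```

```text
t 10.0 pos [680.6  45.2 135.3] F [-0.1  0.5 -2.1] w 0.135 q [-0.16  0.84  1.17  0.42  1.48  0.83]
slot frame TCP [-0.3 -0.7 15.5] F [-0.6 -0.1 -2.1] rot err [ 0.2 -0.   0.1]
[-0.37 -0.02 -0.  ]
```

Call:
arm_command(increments="0 0 0.002 0 0 0; 0 0 0.003 0 0 0; 0 0 0.004 0 0 0; 0 0 0.0045 0 0 0; 0 0 0.0045 0 0 0")

```text
time_s: 10.42
position: [680.1, 46.4, 133.0]
ee_rot: [0.94, 0.221, -0.06, -0.253]
ft_force: [-1.1, -4.8, 7.9]
gripper_width: 0.132
```

```bash
python3 - <<'E'
from plan import *
o=st(); rel(o); print(R.from_quat(o["ee_rot"]).inv().apply(o["wrist_torque"]).round(2))
E
```

```text
t 10.42 pos [680.1  46.4 133. ] F [-1.1 -4.8  7.9] w 0.132 q [-0.16  0.84  1.17  0.42  1.47  0.83]
slot frame TCP [-0.2 -0.8 12.8] F [0.7 3.1 8.7] rot err [0.1 0.  0. ]
[-0.1 -0.7 -0. ]
```

The flange is home: about 9 N of normal contact force, with the TCP at 12.8 mm against about 12 expected. Now the quarter turn, which is positive about tool z.

Call:
arm_command(increments="0 0 0 0 0 5; 0 0 0 0 0 10; 0 0 0 0 0 15; 0 0 0 0 0 21; 0 0 0 0 0 27")

```text
time_s: 10.83
position: [680.5, 46.2, 132.7]
ee_rot: [0.966, -0.007, -0.117, -0.231]
ft_force: [2.2, -5.0, 4.5]
gripper_width: 0.13
```

```bash
python3 - <<'E'
from plan import *
o=st(); rel(o); print(R.from_quat(o["ee_rot"]).inv().apply(o["wrist_torque"]).round(2))
E
```

```text
t 10.83 pos [680.5  46.2 132.7] F [ 2.2 -5.   4.5] w 0.13 q [-0.16  0.84  1.17  0.42  1.47  1.31]
slot frame TCP [-0.7 -1.1 12.8] F [-2.4  0.3  6.6] rot err [ 0.1  0.1 27.3]
[-0.68  0.02 -0.06]
```

Turning freely. Continuing.

Call:
arm_command(increments="0 0 0 0 0 6; 0 0 0 0 0 12; 0 0 0 0 0 19; 0 0 0 0 0 26; 0 0 0 0 0 33")

```text
time_s: 11.25
position: [680.4, 46.2, 132.7]
ee_rot: [0.924, -0.281, -0.178, -0.189]
ft_force: [0.7, -5.6, 4.9]
gripper_width: 0.131
```

Call:
arm_command(increments="0 0 0 0 0 6; 0 0 0 0 0 12; 0 0 0 0 0 18; 0 0 0 0 0 23; 0 0 0 0 0 28")

```text
time_s: 11.67
position: [680.3, 46.1, 132.6]
ee_rot: [0.829, -0.496, -0.218, -0.14]
ft_force: [-0.6, -6.3, 5.2]
gripper_width: 0.132
```

```bash
python3 - <<'E'
from plan import *
o=st(); rel(o); print(R.from_quat(o["ee_rot"]).inv().apply(o["wrist_torque"]).round(2))
E
```

```text
t 11.67 pos [680.3  46.1 132.6] F [-0.6 -6.3  5.2] w 0.132 q [-0.16  0.84  1.17  0.42  1.47  2.37]
slot frame TCP [-0.8 -0.8 12.7] F [-2.   3.4  7.2] rot err [ 0.1 -0.  88.3]
[-0.47  0.55 -0.11]
```

It's at 88° with no stop torque yet, so I'll turn a little further to feel for the stop.

Call:
arm_command(increments="0 0 0 0 0 2; 0 0 0 0 0 4; 0 0 0 0 0 6; 0 0 0 0 0 7; 0 0 0 0 0 7")

```text
time_s: 12.08
position: [680.3, 46.0, 132.7]
ee_rot: [0.798, -0.544, -0.226, -0.127]
ft_force: [1.7, -5.8, 4.3]
gripper_width: 0.128
```

```bash
python3 - <<'E'
from plan import *
o=st(); rel(o); print(R.from_quat(o["ee_rot"]).inv().apply(o["wrist_torque"]).round(2))
E
```

```text
t 12.08 pos [680.3  46.  132.7] F [ 1.7 -5.8  4.3] w 0.128 q [-0.16  0.84  1.17  0.42  1.47  2.49]
slot frame TCP [-0.8 -0.8 12.8] F [-3.   1.1  6.6] rot err [ 0.1 -0.  95.1]
[-0.35  0.57  0.03]
```

Call:
arm_command(increments="0 0 0 0 0 2; 0 0 0 0 0 4; 0 0 0 0 0 6; 0 0 0 0 0 6")

```text
time_s: 12.42
position: [680.2, 46.0, 132.7]
ee_rot: [0.768, -0.585, -0.233, -0.115]
ft_force: [-0.9, -6.2, 5.2]
gripper_width: 0.132
```

```bash
python3 - <<'E'
from plan import *
o=st(); rel(o); print(R.from_quat(o["ee_rot"]).inv().apply(o["wrist_torque"]).round(2))
E
```

```text
t 12.42 pos [680.2  46.  132.7] F [-0.9 -6.2  5.2] w 0.132 q [-0.16  0.84  1.17  0.42  1.47  2.6 ]
slot frame TCP [-0.8 -0.7 12.8] F [-1.9  3.6  7.1] rot err [ 1.000e-01 -0.000e+00  1.011e+02]
[-0.52  0.64 -0.35]
```

About 0.35 Nm of resistance at roughly 101° marks the stop. I'll back off slightly to unload it, release and withdraw along the tool axis.

Call:
arm_command(increments="0 0 0 0 0 -2; 0 0 -0.001 0 0 -4; 0 0 -0.001 0 0 -5; 0 0 -0.001 0 0 -5")

```text
time_s: 12.75
position: [680.3, 46.1, 132.8]
ee_rot: [0.794, -0.55, -0.228, -0.125]
ft_force: [1.9, -4.7, 1.6]
gripper_width: 0.13
```

Call:
arm_command(increments="0 0 0 0 0 0; 0 0 0 0 0 0; 0 0 0 0 0 0; 0 0 0 0 0 0; 0 0 0 0 0 0", fingers=0.06)

```text
time_s: 13.17
position: [679.8, 46.8, 132.4]
ee_rot: [0.793, -0.55, -0.229, -0.125]
ft_force: [-0.0, -0.2, 0.5]
gripper_width: 0.701
```

Call:
arm_command(increments="0 0 -0.015 0 0 0; 0 0 -0.035 0 0 0; 0 0 -0.06 0 0 0; 0 0 -0.09 0 0 0; 0 0 -0.13 0 0 0")

```text
time_s: 13.58
position: [708.4, -11.4, 244.4]
ee_rot: [0.793, -0.55, -0.23, -0.124]
ft_force: [0.9, -0.6, -0.0]
gripper_width: 0.706
```

```bash
python3 - <<'E'
from plan import *
o=st(); rel(o); to([540,-60,330],R.from_quat(o["ee_rot"]),o)
E
```

```text
t 13.58 pos [708.4 -11.4 244.4] F [ 0.9 -0.6 -0. ] w 0.706 q [-0.23  0.82  0.93  0.4   1.73  2.55]
slot frame TCP [ -0.3  -0.3 141.5] F [-0.9 -0.5  0.5] rot err [ 0.1 -0.4 96.1]
 shift m [-0.052   0.1791 -0.0572] rot deg [0. 0. 0.]
```

Call:
arm_command(increments="-0.01 0.035 -0.012 0 0 0; -0.02 0.07 -0.023 0 0 0; -0.031 0.107 -0.034 0 0 0; -0.042 0.143 -0.046 0 0 0; -0.052 0.179 -0.057 0 0 0")

```text
time_s: 14.0
position: [538.6, -60.0, 330.5]
ee_rot: [0.793, -0.55, -0.228, -0.125]
ft_force: [0.5, -0.3, 0.6]
gripper_width: 0.702
```

```bash
python3 - <<'E'
from plan import *
o=st()
im=eyes.get_image("scene"); im2=eyes.get_image("top")
cv2.imwrite("pics/d7.png",np.hstack([crop(im,290,200,85,110,5),crop(im2,255,85,70,110,5)]))
cv2.imwrite("pics/fs.png",im); cv2.imwrite("pics/ft.png",im2)
b=cv2.imread("pics/top0.png")
for nm,u,v in (("jar",350,128),("bottle",412,130)):
  print(nm,[cv2.absdiff(im2[v-20:v+20,u-20:u+20],b[v-20:v+20,u-20:u+20]).mean().round(1)])
off=p[12:15]; g=[slot+Rs.apply(q) for q in ([0,0,48],[18,0,48],[-18,0,48],[0,0,4],[18,0,4],[-18,0,4])]
print("scene grip top ctr/ends, base",proj("scene",np.array(g)-off).round(1).tolist()); print("top",proj("top",g).round(1).tolist())
E
```

```text
t 14.0 pos [538.6 -60.  330.5] F [ 0.5 -0.3  0.6] w 0.702 q [-0.37  0.44  1.37  0.35  1.73  2.41]
jar [np.float64(63.8)]
bottle [np.float64(60.2)]
scene grip top ctr/ends, base [[315.8, 268.2], [322.8, 266.5], [308.9, 269.9], [325.3, 275.2], [332.1, 273.6], [318.5, 276.8]]
top [[295.8, 126.2], [290.4, 127.6], [301.0, 124.8], [289.6, 133.4], [284.4, 134.8], [294.8, 132.0]]
```

View pics/d7.png

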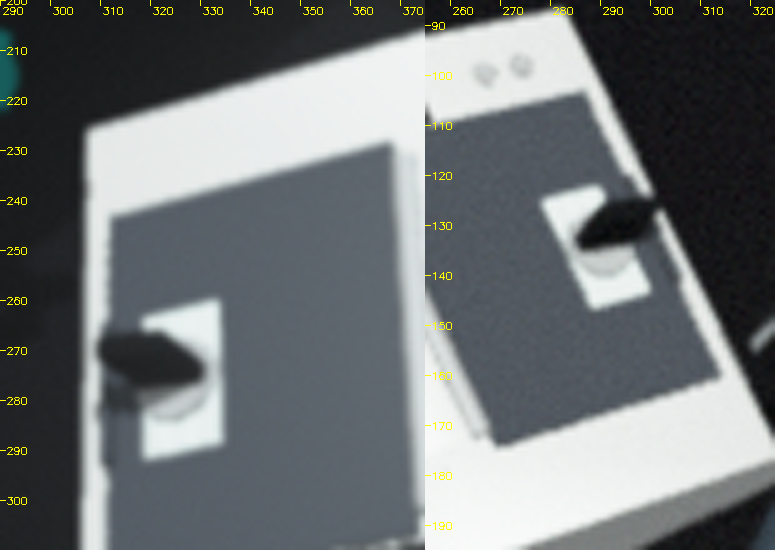

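The lock stands square with its flange on the hatch and the grip across the slot. Its top is at about (310,270) in scene and (298,127) in top, as predicted, and the hatch is flat. In the top view the arm hides the bystanders, so I'll check them in the scene view.

```bash
python3 - <<'E'
from plan import *
a=cv2.imread("pics/scene0.png");b=cv2.imread("pics/fs.png")
for nm,u,v,r in (("jar",253,277,14),("bottle",194,238,22),("mouse",255,132,14)):
  T=a[v-r:v+r,u-r:u+r]; m=cv2.matchTemplate(b[v-r-8:v+r+8,u-r-8:u+r+8],T,cv2.TM_CCOEFF_NORMED); _,s,_,l=cv2.minMaxLoc(m); print(nm,round(s,3),l[0]-8,l[1]-8)
o=st(); print(abs(o["dq"]).max()); order.sign_off()
E
```

```text
jar 0.993 0 0
bottle 1.0 0 0
mouse 0.507 -8 -3
t 14.1 pos [538.  -61.1 333.1] F [ 0.5 -1.2  0.5] w 0.701 q [-0.37  0.43  1.37  0.35  1.73  2.41]
0.0898137521698469
the job is handed in; nothing more can be done
```

The hatch is shut, and the transit lock is home in the slot, turned to its stop and released. I handed the job in at about 14 s; the sign-off gives no verdict.

- **Hatch:** I pushed it down with closed fingers. A final press of about 39 N moved it only about 0.4 mm, so it was against its stop, and it still looked flat in the last pictures.
- **Lock in:** The head went in lengthwise with no side force. The flange met the hatch with about 9 N of normal force, within 1 mm of the expected height.
- **Quarter turn:** It turned clockwise until it met resistance (about 0.35 Nm) at about 101°. I backed off to about 96° to unload the stop, then released and withdrew. The last pictures show the lock square, with the grip across the slot where predicted.
- **Bystanders:** Template matching in the scene camera shows the jar and bottle unmoved. The mouse check failed (match score only 0.51). I did not resolve whether that was a shadow, the arm in the way or a bad template position. None of the planned moves went near the mouse.
- **Disagreements on the way:**
  - The two cameras placed the slot about 1.5 mm apart, so I used the mean.
  - The estimates of the lock's starting yaw ranged from 18° to 29°. I gripped at 23.5°, relying on the jaws to square it.
- **Hand-in:** The arm was still settling slightly (up to 0.09 rad/s in one joint), well clear of everything.

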